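# Draw the gas shut-off bolt behind its wire guard with the hooked rod

### The job

Lift the hooked rod out of its holder by the bare shaft, lay it on the black mat and let go, then take it again by its blue handle. Use its hook to reach into the mouth of the wire guard and draw the red-knobbed gas shut-off bolt all the way out to its stop, never touching the bolt with the gripper. Finish with the rod lying on the mat again, let go, and leave the two bottles and the beaker undisturbed.

Things in the scene. Friction and masses are not known exactly. Their poses are not given: they have to be found in the camera images.
- rod_mid (a point): Centre of the loose hooked rod (about 120 g, 360 mm long), half-way up. Axes: x along the rod from handle to hook, y sideways the way the hook turns, z up. Square steel shaft 10 x 10 mm, x = -60 to 170 mm. Handle and hook reach 11 mm below this point. Balance point near x = -40 mm. In the holder it can be pinched across the shaft, x = -20 to 70 mm, but that is too near the hook to reach the bolt.
- rod_handle (a point): Centre of the rod's blue handle, 120 mm long (along x), 22 x 22 mm square, 120 mm behind rod_mid; same axes. In the holder it lies in a trough whose side walls rise 5 mm above it, with no room for fingers; held here, the hook reaches the bolt.
- rod_hook (a point): Middle of the rod's dark hook mouth (the pulled knob's centre sits here): 163 mm in front of rod_mid and 18 mm to +y; same axes. Flat J, 22 mm tall: a cross piece (inner face 7 mm in front of this point, 8 mm thick) and a lip running 18 mm back from it, 6 mm thick, its inner face 13 mm to +y. The mouth is 26 mm wide between shaft and lip, open towards the handle and open above and below.
- holder: Fixed grey plastic holder, 320 x 60 mm, in which the rod starts; the rod lifts straight up out of it. Origin on the bench; axes as the rod lying in it, rod_mid about 41 mm above the origin. Trough walls 57 mm high round the handle, x = -195 to -45 mm; a 36 mm high block under the shaft, x = 88 to 112 mm.
- mat: Fixed black rubber mat, 220 (x) x 420 (y) x 3 mm, lying on the bench before the mouth of the guard, beyond the holder as seen from the robot; origin at the centre of its underside.
- mouth (a point): Middle of the wire guard's open mouth, 60 mm above the bench, straight in front of the knob. Axes: +y points out of the mouth (roughly world +y, the side where the mat is), x across, z up. Open from x = -90 to 70 mm of this point and from 6 to 136 mm above the bench; yellow bars close the front above that up to 200 mm, so a gripper pointing down must stay outside.
- guard: Fixed wire guard over the gas shut-off: a cage 170 wide (x), 300 deep (y), 200 mm high with wire roof, sides and back, open at its +y end. Origin at the centre of its underside; axes as mouth. Inside, under the bolt, a brass bearing block 32 mm high starts 53 mm inside the mouth; a brass valve block 66 mm high stands at the back.
- knob (a point): Point on the axis of the bolt's red upright round knob, 60 mm above the bench; axes as mouth. 14 mm diameter, stands up to 80 mm above the bench. Undrawn it is 200 mm inside the mouth, with 50 mm free behind it for the hook. The bolt's bar below it reaches up to 29 mm above the bench.
- bolt (a joint): Draw of the bolt in m: 0 undrawn, 0.060 fully drawn against its hard stop. It slides straight towards the mouth (guard +y), drags with about 4 N, and stays where it is left. It starts within 15 mm of undrawn.
- amber_bottle: Loose amber bottle, 64 mm diameter, 130 mm high, bystander on the far side of the mat. Origin at the centre of its base.
- yellow_bottle: Loose yellow bottle, 68 mm diameter, 150 mm high, bystander on the far side of the mat. Origin at the centre of its base.
- beaker: Loose glass beaker, 70 mm diameter, 90 mm high, bystander on the robot's side of the guard. Origin at the centre of its base.

How it is judged (in metres and radians):
On the way, in this order (a step that is already met when the one before it is completed fails the run):
1. the rod, out of its holder, lies on the mat and has been let go (x of rod_mid in the frame of mat between -0.1 and 0.1 m and y of rod_mid in the frame of mat between -0.15 and 0.15 m and height (world z) of each of rod_hook, rod_handle below 0.03 m and contact force between the fingers and rod below 0.05 N), for 0.2 s.
2. the bolt is drawn fully out to its stop (value of joint bolt above 0.055 m), for 0.1 s.
At the end, for the whole second after the job is handed in: The bolt is drawn to within 5 mm of its stop; the rod lies flat on the mat (hook and handle centres below 30 mm, its middle within 100 mm across and 150 mm along of the mat's centre), still, and let go (all of step 1 and value of joint bolt above 0.055 m and linear speed of rod below 0.02 m/s); the robot touches nothing.
It fails at once if the gripper or the arm touches the bolt (contact force between any of the fingers, the arm and bolt above 0.5 N).
It fails at once if a bottle or the beaker is shifted by more than 25 mm or knocked over (distance of any of amber_bottle, yellow_bottle, beaker from where it was at the start of the episode above 0.025 m or angle between any of amber_bottle, yellow_bottle, beaker's own z axis and vertical above 0.3 rad).
It also fails if it takes over 72 s, if anything falls off the work surface, if the arm or the gripper's body presses on something with over 40 N, if the wrist force passes 120 N, or if a joint passes its speed limit or range.

### The arm

A 6-joint arm with a two-finger parallel gripper is mounted at the origin on the work surface. World frame = base frame: x ahead of the robot, y to its left, z up, the work surface at z = 0. Lengths are in m, angles in degrees, forces in N, time in s.
With the tool pointing down it reaches from about 0.25 to 0.725 m from the base axis. Payload 9.7 kg.
Tool frame: the origin (TCP) lies at the very end of the fingers, on their centre line; the grasp point (between the pads) lies 19 mm behind it; z points along the fingers, y is the direction in which the jaws open and shut (so a half turn about z gives the same grasp; the last joint's range is limited). The gripper opens to 85 mm and grips with 20 to 120 N. Pads are 22 mm wide; open, the fingers measure 114 mm over their backs; the gripper's body (76 mm by 85 mm) begins 54 mm behind the grasp point. The pads swing forward as they close: fully open they stand 13 mm farther back than shut.
Start: joints at [-70.073, 4.979, 10.078, 95.1, 0, 90], TCP at [0.187, -0.517, 0.231] pointing down, gripper open.
Joint ranges: [-179.16, 179.16], [-48.56, 103.87], [-65.8, 70.77], [-126.05, 130.52], [-82.76, 87.17], [-180, 180]. Speed limits (degrees/s): [127.2, 127.2, 147.25, 180, 180, 180].

### API

Orientations are given as [roll, pitch, yaw] about the fixed x, y, z axes, in that order (R = Rz(yaw) Ry(pitch) Rx(roll)).
In Python, from workcell import bot gives the robot as it stands.
- The arm moves only by the shell command python3 -m pendant 'ROWS' [FORCE]. ROWS is JSON, a list that holds one entry, the list of rows, each a list of 7 numbers: the shift along the tool's x, y, z in cm, then the turn, a rotation vector about the tool's x, y, z in rad, then the opening in per cent of the stroke, from 0 (shut) to 100 (fully open). In form: [[[dx, dy, dz, ax, ay, az, gripper], ...]]. A call has 1 to 5 rows; each row shifts and turns the pose as measured when the row begins, along the tool's axes as they then stand; what a row does not reach is not made up. A row lasts 1/12 s, in which the tool goes at most 41.7 mm and 7.16 degrees, less where a joint would pass 70% of its speed; a pose out of reach is approached as far as the arm can. A call with a gripper value outside its range is refused whole. The fingers move at their own pace and stop on an object; FORCE is the grip in N (left out, the last holds). Time passes only in rows, so rows that do not move let the fingers close. It gives the time, the measured TCP pose, the force and the opening at its end, in the units of the state.
- bot.get_obs(): the state, without advancing time (a new reading comes with each control period).
- bot.camera(name): name is "side" or "top" or "wrist"; returns the picture (384x512x3 uint8, red, green, blue); there is no depth.
- bot.get_calibration(name): a dict with "intrinsics" (3x3 intrinsics, pixels), "D" ([k1, k2, p1, p2, k3] as OpenCV has them; the pictures are not rectified), "pose" (4x4, takes a point from camera to world coordinates); the wrist camera has in their place "T_tool_cam" (4x4, takes a point from camera to tool coordinates, whose origin is the TCP and whose axes are the flange's). Camera axes: x right, y down, z forward; pixel columns grow to the right and rows downward; lengths in m; the calibration is good to about 2 mm. A picture is of the moment at which its call begins: read the wrist's pose just before it. get_calibration takes no time and is no camera call.
- bot.job_done(): hands the job in, once; it reports no verdict.
Trained networks look in the newest picture that a camera, given by its name, has taken for a name from the list of things; names that differ only in an ending like _2 or _b are one class to them, and where a whole thing is asked for, a point or a joint stands for the part that bears it (a point fixed in the world has none). Each returns a list of dicts, best first, with "confidence" (0 to 1); they miss things now and then, are a little off and sometimes report something else, mostly with a low value. They report only what shows in the picture. A call takes as long as a camera call.
- bot.masks_of(camera, thing): "pixels" (384x512 bool, what is visible of it) and "extent" ([left, top, right, bottom] in pixels, round what is visible of it).
- bot.mark_of(camera, thing): "uv" ([column, row] in pixels: a listed point, or the origin of a listed thing).
The state is a dict: "time": time; "q": joint angles; "qd": joint speeds; "joint_efforts": joint torques, N m; "ee_pos": TCP position; "tcp_rot": TCP orientation; "wrist_force": force on the tool from outside, world axes, zero at the start; "torque": the same for the moment, N m; "opening": finger opening in m.
Only numpy, scipy, OpenCV 4.12 (cv2) and the standard library are available. Lean on these libraries where they do the work, as an engineer would, in place of code of your own. Each camera call takes 0.05 s, during which the arm holds its last target. There are 200 camera calls.

## Working session

There is one attempt and no reset: what is moved stays moved. The work goes in short steps, Python scripts to look and compute and a shell command to move; the robot and the scene stay as the last step left them, time stands still between calls to the robot, and variables do not carry over. Pictures are saved under pics/ and viewed, about 8 in all and at most 12, crops included, and the job is handed in when it is done.

```bash
ls; mkdir -p pics
cat > h.py <<'E'
import numpy as np,cv2
from scipy.spatial.transform import Rotation as R
from workcell import bot
def tool():
    o=bot.get_obs();T=np.eye(4);T[:3,3]=o["ee_pos"];T[:3,:3]=R.from_euler('xyz',o["tcp_rot"],degrees=True).as_matrix();return T
def cal(cam,T=None):
    c=bot.get_calibration(cam);K=np.array(c["intrinsics"],float);D=np.array(c["D"],float)
    P=np.array(c["pose"]) if "pose" in c else (tool() if T is None else T)@np.array(c["T_tool_cam"])
    return K,D,P
def ray(C,uv):
    K,D,P=C;p=cv2.undistortPoints(np.array([[uv]],float),K,D)[0,0]
    return P[:3,3],P[:3,:3]@np.array([p[0],p[1],1.])
def atz(C,uv,z):
    o,d=ray(C,uv);return o+d*(z-o[2])/d[2]
def proj(C,X):
    K,D,P=C;Q=np.linalg.inv(P);r=cv2.Rodrigues(Q[:3,:3])[0]
    return cv2.projectPoints(np.array(X,float).reshape(-1,3),r,Q[:3,3],K,D)[0].reshape(-1,2)
def tri(rs):
    A=0;b=0
    for o,d in rs:
        d=d/np.linalg.norm(d);M=np.eye(3)-np.outer(d,d);A=A+M;b=b+M@o
    return np.linalg.solve(A,b)
def save(im,n): cv2.imwrite('pics/'+n,im[:,:,::-1])
def delta(pos,rpy):
    "cm shift in tool axes and rotvec needed to reach pose"
    T=tool();r=T[:3,:3];Rt=R.from_euler('xyz',rpy,degrees=True).as_matrix()
    return (r.T@(np.array(pos)-T[:3,3])*100).round(2),R.from_matrix(r.T@Rt).as_rotvec().round(3)
E
python3 - <<'E'
from h import *
o=bot.get_obs();print({k:np.round(v,3) for k,v in o.items()})
ims=[bot.camera(c) for c in("top","side")]
for c,i in zip(("top","side"),ims): save(i,c+'0.png')
hz=dict(rod_mid=.041,rod_handle=.041,rod_hook=.041,holder=0,mat=0,mouth=.06,guard=0,knob=.06,amber_bottle=0,yellow_bottle=0,beaker=0)
for n,z in hz.items():
    rs=[]
    for c in("top","side"):
        C=cal(c);m=bot.mark_of(c,n)
        for k in m[:2]: print(n,c,np.round(k["uv"],1),round(k["confidence"],2),atz(C,k["uv"],z).round(3))
        if m: rs.append(ray(C,m[0]["uv"]))
    if len(rs)==2: print('   tri',tri(rs).round(3))
for c in("top","side"): print(c,cal(c)[2].round(2).tolist())
E
```

```text
pics
{'time': np.float64(0.0), 'q': array([-70.074,   5.01 ,  10.033,  95.099,   0.   ,  90.   ]), 'qd': array([ 0.003,  0.005, -0.077, -0.008,  0.037, -0.126]), 'joint_efforts': array([-2.0000e-03, -5.2038e+01,  4.6480e+01,  1.6000e-02, -0.0000e+00,
        0.0000e+00]), 'ee_pos': array([ 0.187, -0.517,  0.231]), 'tcp_rot': array([-179.924,   -0.   ,   19.926]), 'wrist_force': array([0.401, 0.778, 0.79 ]), 'torque': array([ 0.012,  0.001, -0.019]), 'opening': np.float64(0.085)}
rod_mid top [194.6 232.8] 0.78 [0.446 0.177 0.041]
rod_mid top [261.6 228.3] 0.73 [0.458 0.009 0.041]
rod_mid side [286.5 243. ] 0.63 [0.455 0.174 0.041]
   tri [0.45  0.177 0.044]
rod_handle top [147.5 223. ] 0.65 [0.47  0.297 0.041]
rod_handle side [271.7 277.5] 0.73 [0.457 0.304 0.041]
   tri [0.465 0.298 0.035]
rod_hook top [259.1 227.3] 0.75 [0.46  0.015 0.041]
rod_hook side [298.4 212.5] 0.76 [0.457 0.034 0.041]
   tri [0.461 0.015 0.028]
holder top [195.8 233. ] 0.75 [0.449 0.179 0.   ]
holder top [387.3 184.8] 0.5 [ 0.577 -0.325  0.   ]
holder side [287.7 257. ] 0.81 [0.451 0.175 0.   ]
   tri [0.45  
[... 592 characters left out ...]
bottle top [270.3 109.9] 0.89 [ 0.784 -0.015  0.   ]
amber_bottle side [193.7 195. ] 0.75 [ 0.792 -0.033  0.   ]
amber_bottle side [286.6 150.7] 0.64 [ 0.595 -0.405  0.   ]
   tri [ 0.781 -0.015  0.012]
yellow_bottle top [215.4 113.4] 0.61 [0.774 0.133 0.   ]
yellow_bottle side [180.9 226. ] 0.72 [0.761 0.127 0.   ]
   tri [0.766 0.131 0.004]
beaker top [365.5 264.5] 0.96 [ 0.368 -0.259  0.   ]
beaker side [345.3 178.8] 0.72 [ 0.366 -0.259  0.   ]
   tri [ 0.367 -0.259 -0.   ]
top [[0.0, -0.98, 0.18, 0.33], [-1.0, -0.0, 0.01, 0.03], [-0.01, -0.18, -0.98, 1.27], [0.0, 0.0, 0.0, 1.0]]
side [[-0.96, -0.14, 0.24, 0.26], [-0.28, 0.5, -0.82, 1.05], [-0.0, -0.85, -0.52, 0.73], [0.0, 0.0, 0.0, 1.0]]
```

View pics/top0.png

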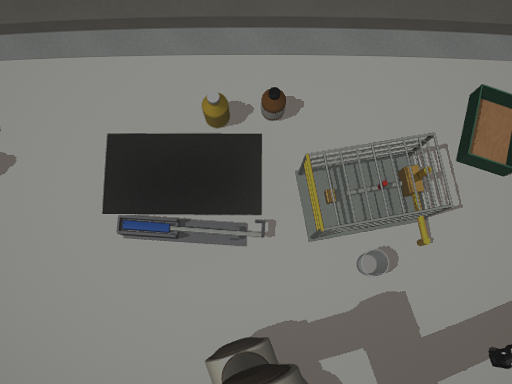

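View pics/side0.png

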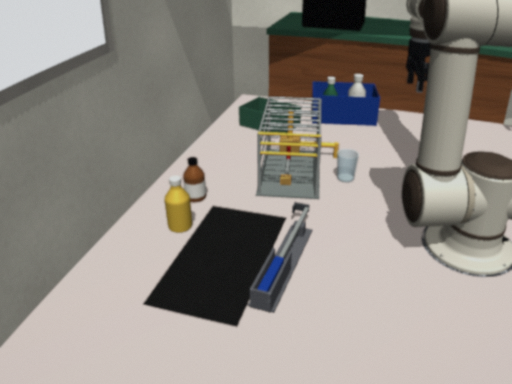

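Top view: the rod lies in the holder with its hook at about (260,228) and its handle at (147,224). The mat is at (182,175), the knob at (383,185), and the guard mouth at its left end. The networks agree with this. I'll check the wrist camera geometry and refine the rod and guard directions.

```bash
cat >> h.py <<'E'
def plan(pos,rpy,step=.040,ang=6.9):
    "rows of equal world steps to pose, in tool axes"
    T=tool();p=T[:3,3].copy();r=R.from_matrix(T[:3,:3]);e=(r.inv()*R.from_euler('xyz',rpy,degrees=True)).as_rotvec()
    d=np.array(pos)-p;n=int(max(np.ceil(np.linalg.norm(d)/step),np.ceil(np.degrees(np.linalg.norm(e))/ang),1))
    print('n',n,'from',p.round(3))
    for i in range(n):
        s=(r.inv().apply(d/n)*100).round(1);w=(e/n).round(3);print([*s.tolist(),*w.tolist()]);r=r*R.from_rotvec(e/n)
E
python3 - <<'E'
from h import *
print(np.array(bot.get_calibration("wrist")["T_tool_cam"]).round(3).tolist(),cal("wrist")[0].round(0).tolist())
bot.camera("top");bot.camera("side")
for c,n,z in(("top","rod_mid",.041),("side","rod_mid",.041),("top","knob",.07),("side","knob",.07)):
    C=cal(c)
    for m in bot.masks_of(c,n)[:2]:
        v,u=np.nonzero(m["pixels"]);P=np.array([atz(C,(a,b),z) for a,b in zip(u,v)])[:,:2]
        f=cv2.fitLine(P.astype(np.float32),cv2.DIST_HUBER,0,.01,.01).ravel()
        print(c,n,round(m["confidence"],2),m["extent"],len(u),P.mean(0).round(3),f.round(3),np.degrees(np.arctan2(f[1],f[0])).round(1))
plan([.50,-.29,.36],[180,0,20])
E
```

```text
[[0.001, -0.945, -0.327, 0.084], [1.0, 0.001, -0.0, 0.001], [0.0, -0.327, 0.945, -0.141], [0.0, 0.0, 0.0, 1.0]] [[344.0, 0.0, 249.0], [0.0, 344.0, 194.0], [0.0, 0.0, 1.0]]
top rod_mid 0.63 [123.2, 220.3, 269.1, 237.9] 927 [0.458 0.198] [0.056 0.998 0.46  0.261] 86.8
side rod_mid 0.84 [257.1, 201.6, 313.0, 291.9] 918 [0.457 0.196] [0.053 0.999 0.453 0.157] 87.0
top knob 0.77 [350.6, 180.2, 395.0, 193.4] 237 [ 0.558 -0.275] [ 0.193 -0.981  0.558 -0.274] -78.9
side knob 0.61 [284.3, 149.8, 290.0, 173.7] 79 [ 0.542 -0.189] [ 0.196 -0.981  0.542 -0.189] -78.7
n 11 from [ 0.187 -0.517  0.231]
[3.4, -1.0, -1.2, 0.0, 0.0, -0.0]
[3.4, -1.0, -1.2, 0.0, 0.0, -0.0]
[3.4, -1.0, -1.2, 0.0, 0.0, -0.0]
[3.4, -1.0, -1.2, 0.0, 0.0, -0.0]
[3.4, -1.0, -1.2, 0.0, 0.0, -0.0]
[3.4, -1.0, -1.2, 0.0, 0.0, -0.0]
[3.4, -1.0, -1.2, 0.0, 0.0, -0.0]
[3.4, -1.0, -1.2, 0.0, 0.0, -0.0]
[3.4, -1.0, -1.2, 0.0, 0.0, -0.0]
[3.4, -1.0, -1.2, 0.0, 0.0, -0.0]
[3.4, -1.0, -1.2, 0.0, 0.0, -0.0]
```

```bash
python3 -m pendant '[[[3.8,-0.9,-1.3,0,0,0,60],[3.8,-0.9,-1.3,0,0,0,60],[3.8,-0.9,-1.3,0,0,0,60],[3.8,-0.9,-1.3,0,0,0,60],[3.8,-0.9,-1.3,0,0,0,60]]]'
python3 -m pendant '[[[3.8,-0.9,-1.3,0,0,0,60],[3.8,-0.9,-1.3,0,0,0,60],[3.8,-0.9,-1.3,0,0,0,60],[3.8,-0.9,-1.3,0,0,0,60],[0,0,0,0,0,0,60]]]'
python3 - <<'E'
from h import *
T=tool();im=bot.camera("wrist");save(im,"w1.png");C=cal("wrist",T);print(T[:3,3])
for n,z in(("knob",.06),("mouth",.06),("guard",0),("beaker",0)):
    for m in bot.mark_of("wrist",n)[:2]: print(n,m["uv"],round(m["confidence"],2),atz(C,m["uv"],z).round(3))
E
```

```text
time: 1.92
ee_pos: [0.3495, -0.4102, 0.2944]
tcp_rot: [-179.7, 0.1, 19.2]
wrist_force: [0.2, -0.7, -0.6]
opening: 0.0512
time: 2.33
ee_pos: [0.4867, -0.3204, 0.3487]
tcp_rot: [-179.8, -0.1, 19.4]
wrist_force: [-0.7, -0.1, -0.6]
opening: 0.0513
[ 0.48672646 -0.32038544  0.34874467]
knob [255.5, 77.8] 0.67 [ 0.566 -0.301  0.06 ]
mouth [90.0, 50.4] 0.96 [ 0.531 -0.109  0.06 ]
beaker [189.0, 199.0] 0.66 [ 0.369 -0.266  0.   ]
```

View pics/w1.png

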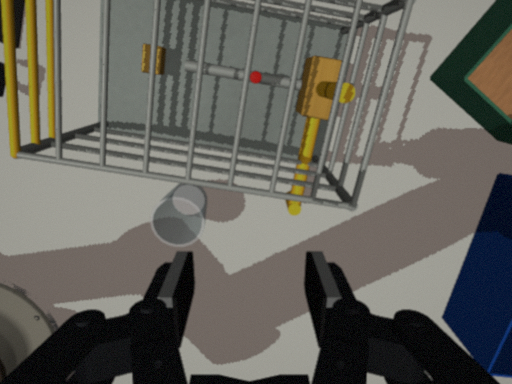

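The wrist view shows the knob at (256,77), the beaker at (180,215) and the bar from (185,66) to (290,82). The knob and mouth positions agree with the top camera to within 3 mm.

Run:
```python
from h import *
C=cal("wrist");a=atz(C,(188,66),.024);b=atz(C,(240,74),.024);d=b-a;print(a,b,np.degrees(np.arctan2(d[1],d[0])),atz(C,(256,77),.08))
plan([.455,.17,.25],[180,0,85])
```

```text
[ 0.54495508 -0.2203261   0.024     ] [ 0.55743205 -0.28572663  0.024     ] -79.19902705150969 [ 0.56075796 -0.30531283  0.08      ]
n 13 from [ 0.481 -0.324  0.347]
[1.1, -3.7, 0.8, -0.0, -0.0, -0.088]
[1.4, -3.6, 0.8, -0.0, -0.0, -0.088]
[1.7, -3.4, 0.8, -0.0, -0.0, -0.088]
[2.0, -3.3, 0.8, -0.0, -0.0, -0.088]
[2.3, -3.1, 0.8, -0.0, -0.0, -0.088]
[2.5, -2.9, 0.8, -0.0, -0.0, -0.088]
[2.8, -2.6, 0.8, -0.0, -0.0, -0.088]
[3.0, -2.4, 0.8, -0.0, -0.0, -0.088]
[3.2, -2.1, 0.8, -0.0, -0.0, -0.088]
[3.4, -1.8, 0.8, -0.0, -0.0, -0.088]
[3.5, -1.5, 0.8, -0.0, -0.0, -0.088]
[3.6, -1.2, 0.8, -0.0, -0.0, -0.088]
[3.7, -0.9, 0.7, -0.0, -0.0, -0.088]
```

```bash
python3 -m pendant '[[[1.1,-3.7,0.6,0,0,-0.088,60],[1.4,-3.6,0.6,0,0,-0.088,60],[1.7,-3.4,0.8,0,0,-0.088,60],[2.0,-3.3,0.8,0,0,-0.088,60],[2.3,-3.1,0.8,0,0,-0.088,60]]]' >/dev/null
python3 -m pendant '[[[2.5,-2.9,0.8,0,0,-0.088,60],[2.8,-2.6,0.8,0,0,-0.088,60],[3.0,-2.4,0.8,0,0,-0.088,60],[3.2,-2.1,0.8,0,0,-0.088,60],[3.4,-1.8,0.8,0,0,-0.088,60]]]' >/dev/null
python3 -m pendant '[[[3.5,-1.5,0.8,0,0,-0.088,60],[3.6,-1.2,0.8,0,0,-0.088,60],[3.7,-0.9,0.8,0,0,-0.088,60],[0,0,0,0,0,0,60]]]'
cat > rod.py <<'E'
from h import *
import sys
def rod(z,name,show=True):
    T=tool();im=bot.camera("wrist");save(im,name);C=cal("wrist",T);r={}
    for n in("rod_mid","rod_handle","rod_hook"):
        for m in bot.mark_of("wrist",n)[:1]: r[n]=atz(C,m["uv"],z);print(n,np.round(m["uv"],1),round(m["confidence"],2),r[n].round(4))
    for m in bot.masks_of("wrist","rod_mid")[:1]:
        v,u=np.nonzero(m["pixels"]);P=np.array([atz(C,(a,b),z) for a,b in zip(u,v)])[:,:2]
        f=cv2.fitLine(P.astype(np.float32),cv2.DIST_HUBER,0,.01,.01).ravel();print("mask",round(m["confidence"],2),m["extent"],f.round(3),np.degrees(np.arctan2(f[1],f[0])).round(1))
    print("tcp",T[:3,3].round(4),bot.get_obs()["tcp_rot"],bot.get_obs()["time"])
if __name__=="__main__": rod(float(sys.argv[1]),sys.argv[2])
E
python3 rod.py .041 w2.png
```

```text
time: 3.75
ee_pos: [0.4399, 0.1738, 0.2372]
tcp_rot: [-179.7, -0.1, 85.7]
wrist_force: [-0.0, -0.7, 0.7]
opening: 0.051
rod_mid [263.5 157.9] 0.73 [0.4537 0.178  0.041 ]
rod_handle [263.4  26.4] 0.83 [0.461  0.2974 0.041 ]
rod_hook [278.9 294.5] 0.83 [0.4616 0.0163 0.041 ]
mask 0.92 [250.8, 0.4, 295.9, 313.7] [0.042 0.999 0.455 0.204] 87.6
tcp [0.4399 0.1738 0.2372] [-1.79855379e+02 -1.26937282e-01  8.50118507e+01] 4.0
```

View pics/w2.png

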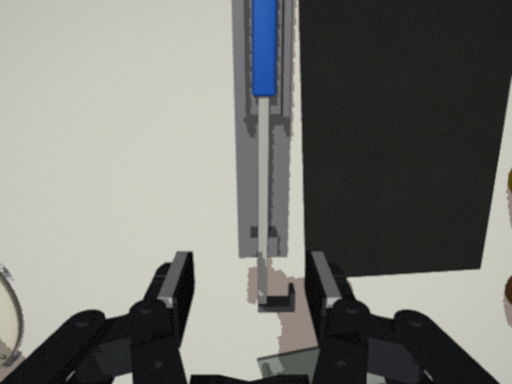

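The wrist view shows the shaft vertical at column 264, handle at the top and hook at (278,297). The fitted points give yaw -93.5° and predict the hook to within 2 mm. I'll grasp at x≈-5 mm.

Run:
```python
from h import *
print(delta([.454,.183,.025],[180,0,86.5]))
```

```text
(array([ 1.48,  1.17, 21.47]), array([-0.002, -0.002, -0.026]))
```

```bash
python3 -m pendant '[[[1.4,1.0,0,0,0,-0.026,60],[0,0,3.5,0,0,0,60],[0,0,3.5,0,0,0,60],[0,0,3.5,0,0,0,60],[0,0,3.0,0,0,0,60]]]'
python3 -c "
from h import *
print(delta([.454,.183,.025],[180,0,86.5]))"
```

```text
time: 4.42
ee_pos: [0.4608, 0.1761, 0.1111]
tcp_rot: [179.1, -0.6, 85.6]
wrist_force: [-0.0, 0.5, -0.2]
opening: 0.0511
(array([ 0.54, -0.87,  8.6 ]), array([ 0.016, -0.01 , -0.016]))
```

```bash
python3 -m pendant '[[[0.5,-0.8,2,0.016,-0.01,-0.016,60],[0,0,2.0,0,0,0,60],[0,0,0,0,0,0,60]]]'
python3 -c "
from h import *
print(delta([.454,.183,.025],[180,0,86.5]))"
```

```text
time: 4.67
ee_pos: [0.452, 0.1755, 0.0639]
tcp_rot: [-179.6, 0.2, 85.9]
wrist_force: [0.2, -0.3, -0.5]
opening: 0.0512
(array([0.77, 0.17, 3.89]), array([-0.006,  0.004, -0.011]))
```

```bash
python3 -m pendant '[[[0.7,0.2,1.5,0,0,-0.01,60],[0,0,1.3,0,0,0,60],[0,0,0.6,0,0,0,60],[0,0,0,0,0,0,60]]]'
python3 -c "
from h import *
print(delta([.454,.183,.025],[180,0,86.5]))"
```

```text
time: 5.0
ee_pos: [0.4569, 0.1781, 0.032]
tcp_rot: [-179.8, 0.1, 85.9]
wrist_force: [-0.4, 0.4, 0.8]
opening: 0.0514
(array([ 0.47, -0.32,  0.7 ]), array([-0.003,  0.002, -0.011]))
```

```bash
python3 -m pendant '[[[0.4,-0.3,0.6,0,0,-0.01,60],[0,0,0,0,0,0,30],[0,0,0,0,0,0,0],[0,0,0,0,0,0,0],[0,0,0,0,0,0,0]]]' 60
python3 -m pendant '[[[0,0,0,0,0,0,0],[0,0,0,0,0,0,0],[0,0,0,0,0,0,0]]]' 80
```

```text
time: 5.42
ee_pos: [0.4556, 0.1822, 0.0291]
tcp_rot: [179.9, 0.0, 86.4]
wrist_force: [-0.8, 0.3, -0.5]
opening: 0.0087
time: 5.67
ee_pos: [0.4559, 0.1824, 0.0298]
tcp_rot: [179.9, 0.0, 86.4]
wrist_force: [0.0, -0.0, -0.4]
opening: 0.0076
```

```bash
python3 -m pendant '[[[0,0,0,0,0,0,30],[0,0,0,0,0,0,30],[0,0,0.5,0,0,0,30],[0,0,0.3,0,0,0,30],[0,0,0,0,0,0,30]]]'
python3 -m pendant '[[[0,0,0,0,0,0,0],[0,0,0,0,0,0,0],[0,0,0,0,0,0,0],[0,0,0,0,0,0,0],[0,0,0,0,0,0,0]]]' 80
```

```text
time: 6.08
ee_pos: [0.4562, 0.1826, 0.0214]
tcp_rot: [179.8, -0.0, 86.4]
wrist_force: [-0.1, -0.6, 0.4]
opening: 0.0259
time: 6.5
ee_pos: [0.4561, 0.1826, 0.0212]
tcp_rot: [179.9, 0.0, 86.4]
wrist_force: [0.3, 0.1, -0.5]
opening: 0.0084
```

```bash
python3 -m pendant '[[[0,0,-1.5,0,0,0,0],[0,0,-2,0,0,0,0],[0,0,-2.5,0,0,0,0],[0,0,-3,0,0,0,0],[0,0,0,0,0,0,0]]]'
python3 rod.py .129 w3.png
python3 - <<'E'
from h import *
plan([.58,.215,.12],[180,0,98])
E
```

```text
time: 6.92
ee_pos: [0.4538, 0.1817, 0.1119]
tcp_rot: [-179.8, 0.2, 86.4]
wrist_force: [-0.1, -0.1, 0.5]
opening: 0.0083
rod_mid [251.  296.5] 0.62 [0.4542 0.1756 0.129 ]
mask 0.64 [213.9, 2.4, 287.2, 382.3] [0.059 0.998 0.457 0.239] 86.6
tcp [0.4538 0.1817 0.1119] [-179.36532609    0.38216964   86.4302566 ] 7.1667
n 4 from [0.451 0.181 0.105]
[1.1, 3.2, -0.4, -0.003, 0.001, -0.05]
[0.9, 3.2, -0.4, -0.003, 0.001, -0.05]
[0.7, 3.2, -0.4, -0.003, 0.001, -0.05]
[0.6, 3.3, -0.4, -0.003, 0.001, -0.05]
```

View pics/w3.png

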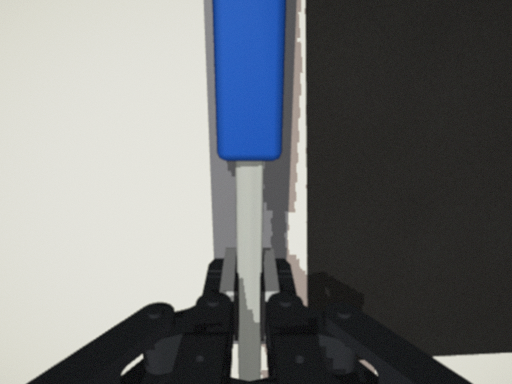

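The rod is lifted and level, pinched just ahead of the handle, and the mat is on the right from column 305. Next I move over the mat.

```bash
python3 -m pendant '[[[1.1,3.2,-0.4,0,0,-0.05,0],[0.9,3.2,-0.4,0,0,-0.05,0],[0.7,3.2,-0.2,0,0,-0.05,0],[0.6,3.0,-0.2,0,0,-0.05,0],[0,0,0,0,0,0,0]]]'
python3 -c "
from h import *
print(delta([.574,.221,.05],[180,0,98]))"
```

```text
time: 7.58
ee_pos: [0.577, 0.2148, 0.1067]
tcp_rot: [-178.6, 0.4, 98.5]
wrist_force: [0.7, -0.2, -2.1]
opening: 0.0084
(array([ 0.7 , -0.07,  5.67]), array([-0.024,  0.007,  0.008]))
```

```bash
python3 -m pendant '[[[0.6,0,2,-0.02,0.005,0,0],[0,0,2.5,0,0,0,0],[0,0,1.0,0,0,0,0],[0,0,0,0,0,0,0]]]'
python3 -c "
from h import *
print(delta([.574,.221,.006],[180,0,98]))"
```

```text
time: 7.92
ee_pos: [0.5752, 0.2201, 0.0436]
tcp_rot: [-179.4, 0.2, 98.4]
wrist_force: [-0.4, -0.9, 0.6]
opening: 0.0081
(array([ 0.12, -0.06,  3.76]), array([-0.011,  0.003,  0.008]))
```

```bash
python3 -m pendant '[[[0,0,1.5,-0.01,0.003,0.008,0],[0,0,1.3,0,0,0,0],[0,0,0.5,0,0,0,0],[0,0,0,0,0,0,0]]]'
python3 -c "
from h import *
print(delta([.574,.221,.006],[180,0,98]))"
```

```text
time: 8.25
ee_pos: [0.5737, 0.2194, 0.0096]
tcp_rot: [-179.8, 0.1, 98.0]
wrist_force: [-0.5, 0.4, -1.1]
opening: 0.008
(array([0.15, 0.05, 0.36]), array([-0.003,  0.001, -0.001]))
```

```bash
python3 -m pendant '[[[0,0,0.4,0,0,0,0],[0,0,0,0,0,0,0],[0,0,0,0,0,0,40],[0,0,0,0,0,0,40],[0,0,0,0,0,0,40]]]'
python3 -m pendant '[[[0,0,0,0,0,0,55],[0,0,-1,0,0,0,55],[0,0,-3,0,0,0,55],[0,0,-4,0,0,0,55],[0,0,-4,0,0,0,55]]]'
python3 -m pendant '[[[3.0,0,-4,0,0,0,55],[3.0,0,-3,0,0,0,55],[3,0,-1,0,0,0,55],[0,0,0,0,0,0,55]]]'
python3 rod.py .014 w4.png
```

```text
time: 8.67
ee_pos: [0.5754, 0.22, 0.0089]
tcp_rot: [180.0, 0.0, 98.0]
wrist_force: [0.0, 0.8, 0.0]
opening: 0.0341
time: 9.08
ee_pos: [0.5712, 0.2185, 0.126]
tcp_rot: [-179.3, 0.2, 98.0]
wrist_force: [0.5, 0.2, 0.1]
opening: 0.047
time: 9.42
ee_pos: [0.562, 0.3032, 0.215]
tcp_rot: [179.9, -0.1, 97.7]
wrist_force: [1.1, -0.7, -1.0]
opening: 0.0469
rod_mid [252.6 239.7] 0.82 [0.578  0.2166 0.014 ]
rod_handle [247.8 131.7] 0.66 [0.5569 0.3333 0.014 ]
rod_hook [265.  354.9] 0.83 [0.6156 0.0597 0.014 ]
mask 0.66 [368.3, 294.1, 420.0, 316.8] [0.977 0.213 0.753 0.154] 12.3
tcp [0.562  0.3032 0.215 ] [-1.79801307e+02  8.43694277e-02  9.75261695e+01] 9.6667
```

View pics/w4.png

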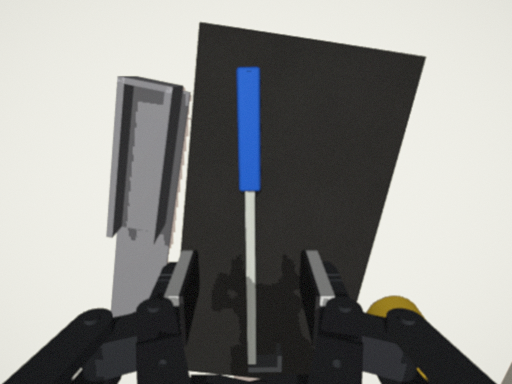

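The rod lies flat on the mat: handle at (249,129), hook at (265,358). The three points agree with the given sizes, yaw ≈ -81°. Next is the handle grasp.

```bash
python3 -c "
from h import *
print(delta([.557,.340,.006],[180,0,99]))"
```

```text
(array([ 4.25,  0.12, 20.42]), array([-0.003,  0.001, -0.026]))
```

```bash
python3 -m pendant '[[[2,0,0,0,0,-0.026,60],[2.0,0,2,0,0,0,60],[0,0,3.8,0,0,0,60],[0,0,3.8,0,0,0,60],[0,0,2,0,0,0,60]]]'>/dev/null
python3 -m pendant '[[[0,0,1.5,0,0,0,60],[0,0,0,0,0,0,60]]]'
python3 -c "
from h import *
print(delta([.557,.340,.006],[180,0,99]))"
```

```text
time: 10.25
ee_pos: [0.5547, 0.3299, 0.0688]
tcp_rot: [-179.4, 0.3, 98.6]
wrist_force: [-0.7, -0.2, -0.1]
opening: 0.051
(array([1.  , 0.44, 6.27]), array([-0.011,  0.005, -0.008]))
```

```bash
python3 -m pendant '[[[0.9,0.3,2,-0.01,0.005,-0.008,60],[0,0,2.0,0,0,0,60],[0,0,1.0,0,0,0,60],[0,0,0,0,0,0,60]]]'
python3 -c "
from h import *
print(delta([.557,.340,.007],[180,0,99]))"
```

```text
time: 10.58
ee_pos: [0.5562, 0.3354, 0.0171]
tcp_rot: [-179.8, 0.1, 98.8]
wrist_force: [-0.3, 0.2, 0.4]
opening: 0.0512
(array([0.45, 0.15, 1.01]), array([-0.003,  0.001, -0.004]))
```

```bash
python3 -m pendant '[[[0.4,0.1,0.6,0,0,0,60],[0,0,0.3,0,0,0,60],[0,0,0,0,0,0,40],[0,0,0,0,0,0,0],[0,0,0,0,0,0,0]]]' 100
python3 -m pendant '[[[0,0,0,0,0,0,0],[0,0,0,0,0,0,0],[0,0,0,0,0,0,0]]]' 
python3 -m pendant '[[[0,0,-1.5,0,0,0,0],[0,0,-2.5,0,0,0,0],[0,0,-3,0,0,0,0],[0,0,-2.5,0,0,0,0],[0,0,0,0,0,0,0]]]'
python3 - <<'E'
from h import *
for c in("top","side"):
    im=bot.camera(c);save(im,c+'5.png');C=cal(c)
    for n in("rod_handle","rod_mid","rod_hook"):
        for m in bot.mark_of(c,n)[:1]: print(c,n,np.round(m["uv"],1),round(m["confidence"],2),atz(C,m["uv"],.11).round(3))
T=tool();print(T[:3,3],bot.get_obs()["tcp_rot"])
t=cv2.imread('pics/top5.png')[120:280,80:340];s=cv2.imread('pics/side5.png')[90:330,120:380]
cv2.imwrite('pics/c5.png',np.hstack([cv2.resize(t,(400,246)),cv2.resize(s,(266,246))]))
E
```

```text
time: 11.0
ee_pos: [0.5585, 0.3396, 0.0119]
tcp_rot: [180.0, -0.0, 98.7]
wrist_force: [-1.1, -0.9, -1.0]
opening: 0.0194
time: 11.25
ee_pos: [0.5591, 0.34, 0.0134]
tcp_rot: [179.9, -0.1, 98.7]
wrist_force: [0.2, 0.3, -0.9]
opening: 0.0194
time: 11.67
ee_pos: [0.5572, 0.339, 0.1095]
tcp_rot: [-179.8, 0.0, 98.7]
wrist_force: [1.1, -0.1, -0.3]
opening: 0.0195
top rod_handle [129.6 181.8] 0.77 [0.562 0.33  0.11 ]
top rod_mid [173.8 176.5] 0.57 [0.576 0.222 0.11 ]
top rod_hook [243.  157.3] 0.87 [0.623 0.055 0.11 ]
side rod_handle [223.4 258. ] 0.89 [0.55  0.349 0.11 ]
side rod_hook [238.7 187.6] 0.68 [0.612 0.065 0.11 ]
[0.55507785 0.33776858 0.10259282] [-179.37114042    0.23161341   98.71124333]
```

View pics/c5.png

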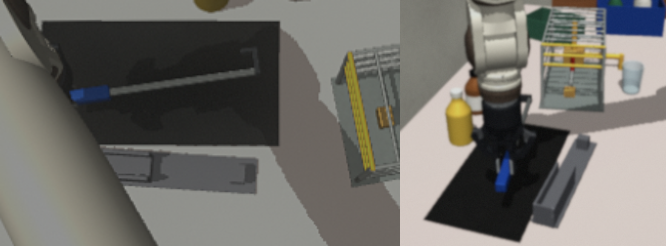

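Run:
```python
from h import *
h=tri([ray(cal("top"),(243,157.3)),ray(cal("side"),(238.7,187.6))]);g=tri([ray(cal("top"),(129.6,181.8)),ray(cal("side"),(223.4,258))])
print(h,g,h-g)
T=tool();p=T[:3,3]
for z in(.10,.11): print(atz(cal("top"),(243,157.3),z))
```

```text
[0.62044489 0.05438558 0.10399086] [0.56094056 0.33289569 0.09609155] [ 0.05950434 -0.27851011  0.00789931]
[0.62577992 0.05531719 0.1       ]
[0.62325335 0.05506872 0.11      ]
```

```bash
python3 -c "
from h import *
plan([.451,.208,.108],[180,0,100.5])"
```

```text
n 5 from [0.555 0.338 0.103]
[-2.3, -2.5, -0.1, -0.002, 0.001, -0.006]
[-2.2, -2.5, -0.1, -0.002, 0.001, -0.006]
[-2.2, -2.5, -0.1, -0.002, 0.001, -0.006]
[-2.2, -2.5, -0.1, -0.002, 0.001, -0.006]
[-2.2, -2.5, -0.1, -0.002, 0.001, -0.006]
```

```bash
python3 -m pendant '[[[-2.2,-2.5,-0.1,-0.002,0.001,-0.006,0],[-2.2,-2.5,-0.1,0,0,-0.006,0],[-2.2,-2.5,-0.1,0,0,-0.006,0],[-2.2,-2.5,-0.1,0,0,-0.006,0],[-1.5,-1.5,-0.1,0,0,-0.006,0]]]'>/dev/null
python3 -m pendant '[[[0,0,0,0,0,0,0],[0,0,0,0,0,0,0]]]'
cat > ck.py <<'E'
from h import *
import sys
def ck(name=None):
    o=bot.get_obs();T=tool();x=-T[:3,0];y=T[:3,1];h=T[:3,3]+.288*x+.019*y
    k=np.array([.5645,-.301]);n=np.array([.182,-.983]);m=np.array([.983,.182]);e=h[:2]-k
    print("tcp",T[:3,3].round(4),o["tcp_rot"].round(1),"F",o["wrist_force"].round(1),"q",o["q"].round(0),"| hook pred",h.round(4),"past knob %.1f side %.1f mm"%(e@n*1e3,e@m*1e3))
    for c in("top","side"):
        im=bot.camera(c);C=cal(c)
        if name: save(im,name+c+'.png')
        for nn in("rod_hook","knob"):
            for mm in bot.mark_of(c,nn)[:1]: print(c,nn,np.round(mm["uv"],1),round(mm["confidence"],2),atz(C,mm["uv"],h[2] if nn=="rod_hook" else .06).round(4))
        print(c,"pred px hook",proj(C,h).round(1))
if __name__=="__main__":
    ck(*sys.argv[1:])
E
python3 ck.py
```

```text
time: 12.65
ee_pos: [0.4519, 0.2122, 0.1003]
tcp_rot: [-178.8, 0.4, 100.6]
wrist_force: [1.1, 0.5, -1.5]
opening: 0.0192
tcp [0.4519 0.2122 0.1003] [-178.8    0.4  100.6] F [ 1.1  0.5 -1.5] q [ 25.  -1. -11.  82.  -0. 105.] | hook pred [ 0.5235 -0.0674  0.1017] past knob -237.1 side 2.2 mm
top rod_hook [296.1 198.3] 0.93 [ 0.524  -0.073   0.1017]
top knob [386.2 184. ] 0.69 [ 0.5676 -0.3059  0.06  ]
top pred px hook [[293.8 198.5]]
side pred px hook [[283.9 171.7]]
```

```bash
python3 -m pendant '[[[-2,-0.2,-0.6,-0.02,-0.005,0,0],[-3.5,0,-0.1,0,0,0,0],[-3.5,0,-0.1,0,0,0,0],[-2,0,0,0,0,0,0],[0,0,0,0,0,0,0]]]'; python3 ck.py
```

```text
time: 13.37
ee_pos: [0.4734, 0.1048, 0.1081]
tcp_rot: [-179.9, 0.7, 101.1]
wrist_force: [0.0, 0.4, -0.5]
opening: 0.0192
tcp [0.4734 0.1048 0.1081] [-179.9    0.7  101.1] F [ 0.   0.4 -0.5] q [ 13.  -4. -13.  82.  -1.  92.] | hook pred [ 0.5475 -0.1742  0.1115] past knob -127.8 side 6.4 mm
top rod_hook [338.3 188.6] 0.95 [ 0.546  -0.1741  0.1115]
top knob [383.2 183.2] 0.73 [ 0.5696 -0.2982  0.06  ]
top pred px hook [[338.3 188. ]]
side pred px hook [[284.8 151.5]]
```

```bash
python3 -c "
from h import *
plan([.4956,-.0332,.105],[180,0,100.5])"
```

```text
n 4 from [0.473 0.108 0.108]
[-3.6, -0.1, 0.1, -0.0, 0.003, 0.003]
[-3.6, -0.1, 0.1, -0.0, 0.003, 0.003]
[-3.6, -0.1, 0.1, -0.0, 0.003, 0.003]
[-3.6, -0.1, 0.1, -0.0, 0.003, 0.003]
```

```bash
python3 -m pendant '[[[-2,-0.1,0.1,0,0.006,0.006,0],[-3,-0.1,0.1,0,0.003,0.003,0],[-3,-0.1,0,0,0.003,0.003,0],[-2,-0.1,0,0,0,0,0],[0,0,0,0,0,0,0]]]'; python3 ck.py
```

```text
time: 14.08
ee_pos: [0.4883, 0.0116, 0.1059]
tcp_rot: [-179.9, -0.1, 101.3]
wrist_force: [0.6, 0.6, -0.5]
opening: 0.0194
tcp [0.4883 0.0116 0.1059] [-1.799e+02 -1.000e-01  1.013e+02] F [ 0.6  0.6 -0.5] q [  1.  -4. -13.  81.   0.  80.] | hook pred [ 0.5633 -0.2671  0.1052] past knob -33.5 side 5.0 mm
top rod_hook [376.5 181.4] 0.64 [ 0.5651 -0.2697  0.1052]
top knob [381.7 184.8] 0.51 [ 0.5655 -0.2942  0.06  ]
top pred px hook [[375.5 182.1]]
side rod_hook [287.1 256.1] 0.33 [0.4247 0.3002 0.1052]
side pred px hook [[286.9 140.4]]
```

```bash
python3 -m pendant '[[[-1.5,0,0,0,0,0.014,0],[-1.5,-0.1,0,0,0,0.003,0],[-1,0,0,0,0,0,0],[0,0,0,0,0,0,0]]]'; python3 ck.py a
python3 - <<'E'
import cv2
t=cv2.imread('pics/atop.png')[150:230,290:450]; cv2.imwrite('pics/c6.png',cv2.resize(t,(800,400),interpolation=cv2.INTER_CUBIC))
E
```

```text
time: 14.72
ee_pos: [0.4947, -0.0223, 0.106]
tcp_rot: [-179.9, -0.2, 100.8]
wrist_force: [1.0, -0.8, -1.2]
opening: 0.0195
tcp [ 0.4947 -0.0223  0.106 ] [-179.9   -0.2  100.8] F [ 1.  -0.8 -1.2] q [ -3.  -3. -12.  81.   0.  77.] | hook pred [ 0.5674 -0.3017  0.105 ] past knob 1.2 side 2.7 mm
top rod_hook [389.3 179.4] 0.66 [ 0.5702 -0.3018  0.105 ]
top knob [390.5 182.7] 0.65 [ 0.5709 -0.3172  0.06  ]
top pred px hook [[389.3 180.5]]
side pred px hook [[288.2 136. ]]
```

View pics/c6.png

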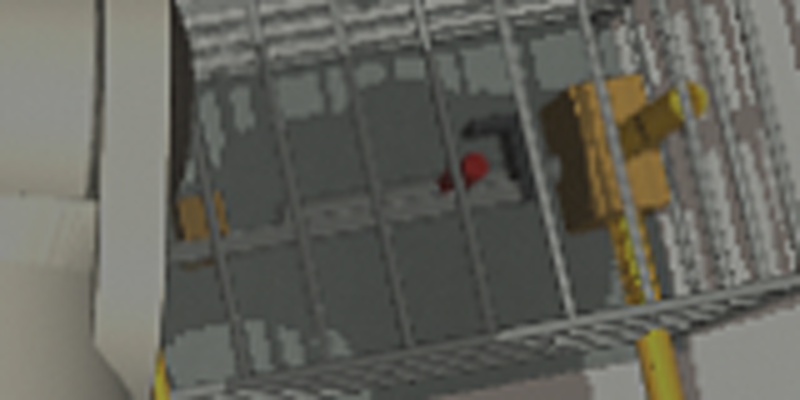

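The crop shows the red knob top at crop (475,165). The hook lip is above it (row ~130), the cross piece behind at column ~520, and the shaft below (row ~190), so the knob appears inside the J.

Run:
```python
from h import *
C=cal("top");k=atz(C,(385,183),.08);print("knob",k)
n=np.array([.182,-.983]);m=np.array([.983,.182])
f=lambda n_,u,v,z:print(n_,[((atz(C,(290+u/5,150+v/5),z)[:2]-k[:2])@w*1e3).round(1) for w in(n,m)])
f("lip inner edge mid",495,136,.116);f("shaft inner edge",480,186,.109);f("shaft inner corner",510,180,.109);f("cross inner",510,160,.116);f("lip outer tip",467,124,.116)
T=tool();x=-T[:3,0];y=T[:3,1];h=T[:3,3]+.288*x+.019*y
for z,nm in((.011,"top"),):
  for a,b,l in((-11,13,"lip tip in"),(7,13,"in corner"),(7,-13,"shaft corner"),(15,19,"outer")):
    P=h+a/1e3*x+b/1e3*y;P[2]+=z;p=proj(C,P)[0];print(l,((p-[290,150])*5).round(0))
```

```text
knob [ 0.56615888 -0.29746554  0.08      ]
lip inner edge mid [np.float64(2.1), np.float64(6.9)]
shaft inner edge [np.float64(-8.8), np.float64(-14.8)]
shaft inner corner [np.float64(6.6), np.float64(-14.6)]
cross inner [np.float64(6.6), np.float64(-5.9)]
lip outer tip [np.float64(-10.2), np.float64(15.2)]
lip tip in [472. 127.]
in corner [508. 120.]
shaft corner [520. 172.]
outer [520. 105.]
```

```bash
python3 -m pendant '[[[-1.0,0.2,0,0,0,0.003,0],[-1.0,0,0,0,0,0.002,0],[0,0,1,0,0,0,0],[0,0,0,0,0,0,0]]]'; python3 ck.py b
python3 - <<'E'
import cv2
t=cv2.imread('pics/btop.png')[162:202,365:415]; cv2.imwrite('pics/c7.png',cv2.resize(t,(750,600),interpolation=cv2.INTER_CUBIC))
E
```

```text
time: 15.35
ee_pos: [0.501, -0.0417, 0.0954]
tcp_rot: [-180.0, -0.2, 100.6]
wrist_force: [0.2, 0.3, -1.9]
opening: 0.0192
tcp [ 0.501  -0.0417  0.0954] [-180.    -0.2  100.6] F [ 0.2  0.3 -1.9] q [ -5.  -2. -12.  80.   0.  75.] | hook pred [ 0.5727 -0.3212  0.0944] past knob 21.4 side 4.4 mm
top rod_hook [394.7 180.8] 0.58 [ 0.5689 -0.3183  0.0944]
top knob [385.3 185.4] 0.77 [ 0.5639 -0.3034  0.06  ]
top pred px hook [[395.8 179.3]]
side knob [345.3 176.7] 0.48 [ 0.3591 -0.1627  0.06  ]
side pred px hook [[287.9 136.4]]
```

View pics/c7.png

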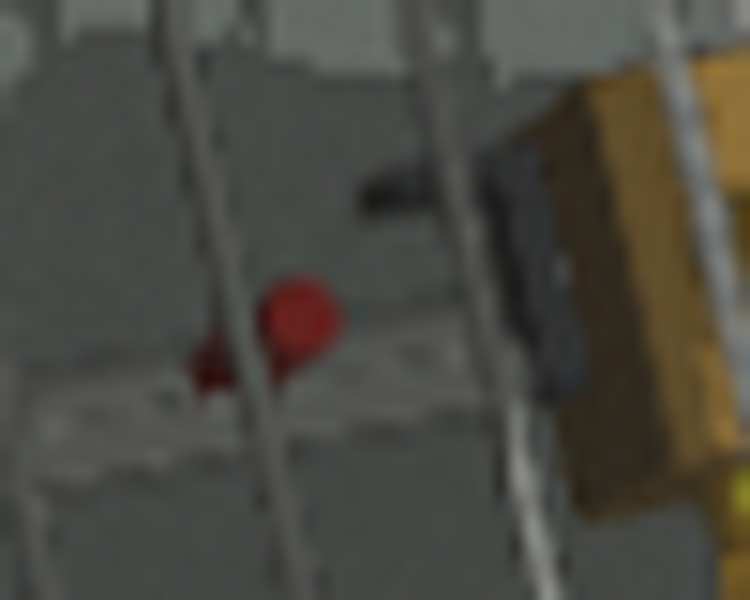

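The zoom shows the knob top at crop (300,320), the lip tip at (365,200) and the cross piece from (500,150) to (585,390). After correcting for the height difference, the knob is laterally centred in the mouth, with the cross piece about 25 mm behind it. Lowering now.

```bash
python3 -m pendant '[[[-0.3,0,1.2,0,0,0,0],[0,0,1.2,0,0,0,0],[0,0,1.2,0,0,0,0],[0,0,0,0,0,0,0]]]'; python3 ck.py c
```

```text
time: 15.98
ee_pos: [0.5026, -0.0438, 0.0586]
tcp_rot: [179.8, -0.1, 100.7]
wrist_force: [-1.0, 0.6, -2.1]
opening: 0.019
tcp [ 0.5026 -0.0438  0.0586] [ 1.798e+02 -1.000e-01  1.007e+02] F [-1.   0.6 -2.1] q [ -5.  -1. -15.  76.   0.  74.] | hook pred [ 0.5749 -0.3232  0.0579] past knob 23.8 side 6.2 mm
top rod_hook [392.6 180.6] 0.66 [ 0.5768 -0.3235  0.0579]
top knob [384.3 186. ] 0.49 [ 0.5624 -0.3007  0.06  ]
top pred px hook [[392.5 181.3]]
side pred px hook [[287.2 146.1]]
```

```bash
python3 -m pendant '[[[0.5,-0.15,0,0,0,0.002,0],[1.5,0,0,0,0,0,0],[1.5,0,0,0,0,0,0],[1.5,0,0,0,0,0,0],[0,0,0,0,0,0,0]]]'; python3 ck.py d
python3 - <<'E'
import cv2
t=cv2.imread('pics/dtop.png')[157:207,335:400]; cv2.imwrite('pics/c8.png',cv2.resize(t,(780,600),interpolation=cv2.INTER_CUBIC))
E
```

```text
time: 16.7
ee_pos: [0.4947, 0.0054, 0.0648]
tcp_rot: [179.3, 0.2, 100.4]
wrist_force: [0.1, -0.3, -1.0]
opening: 0.0191
tcp [0.4947 0.0054 0.0648] [179.3   0.2 100.4] F [ 0.1 -0.3 -1. ] q [  1.  -3. -17.  76.  -0.  80.] | hook pred [ 0.5654 -0.2745  0.0659] past knob -25.9 side 5.7 mm
top knob [372.1 186.3] 0.79 [ 0.5616 -0.2693  0.06  ]
top pred px hook [[374.6 184.4]]
side pred px hook [[286.5 150.4]]
```

View pics/c8.png

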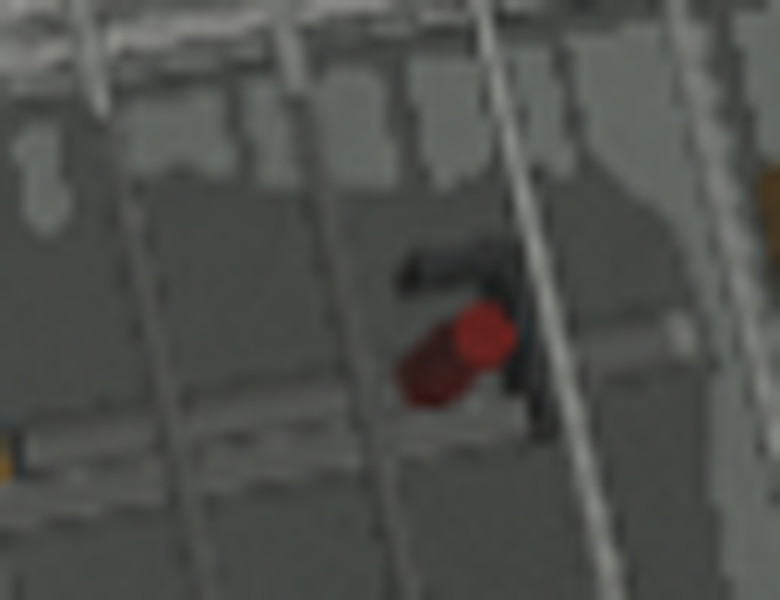

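The knob sits in the hook against the cross piece, at crop (485,335), and has been drawn about 32 mm. I keep pulling to the stop.

```bash
python3 -m pendant '[[[1.2,0,0.4,0.01,-0.003,0,0],[1.2,0,0,0,0,0,0],[1.0,0,0,0,0,0,0],[0,0,0,0,0,0,0]]]'; python3 ck.py|grep -v side\ p;  python3 -m pendant '[[[0.8,0,0.2,0,0,0,0],[0.8,0,0,0,0,0,0],[0.8,0,0,0,0,0,0]]]'; python3 ck.py e
```

```text
time: 17.33
ee_pos: [0.4901, 0.0348, 0.0607]
tcp_rot: [179.8, 0.6, 100.0]
wrist_force: [-0.5, 0.0, -1.1]
opening: 0.0194
tcp [0.4901 0.0348 0.0607] [179.8   0.6 100. ] F [-0.5  0.  -1.1] q [  4.  -3. -17.  76.  -1.  84.] | hook pred [ 0.559  -0.2455  0.0637] past knob -55.6 side 4.7 mm
top rod_hook [362.8 190. ] 0.57 [ 0.5514 -0.2443  0.0637]
top knob [360.9 189.9] 0.7 [ 0.5523 -0.2403  0.06  ]
top pred px hook [[363.1 187. ]]
side rod_hook [223.5 256.2] 0.34 [0.5738 0.29   0.0637]
time: 17.88
ee_pos: [0.4917, 0.0385, 0.0596]
tcp_rot: [179.5, 3.2, 99.1]
wrist_force: [8.2, -34.4, -4.9]
opening: 0.0191
tcp [0.4917 0.0385 0.0596] [179.5   3.2  99.1] F [  8.2 -34.4  -4.9] q [  6.  -3. -17.  75.  -3.  87.] | hook pred [ 0.5561 -0.2423  0.0759] past knob -59.2 side 2.5 mm
top rod_hook [272.4 107.8] 0.71 [ 0.7624 -0.0184  0.0759]
top knob [362.6 189.2] 0.7 [ 0.5541 -0.2447  0.06  ]
top pred px hook [[363.  187.2]]
side pred px hook [[287.  152.2]]
```

Hard stop: the arm stalled at 34 N and the knob is drawn about 60 mm. Now I relieve the pull, raise the hook off the knob and check.

```bash
python3 -m pendant '[[[-0.8,0,0,0,0,0,0],[-0.4,0,0,0,0,0,0],[0,0,0,0,0,0,0]]]'; python3 ck.py f;python3 -c "
from h import *
print(delta(tool()[:3,3],[180,0,100.5]))"
```

```text
time: 18.43
ee_pos: [0.494, 0.0233, 0.0599]
tcp_rot: [179.5, 3.3, 98.9]
wrist_force: [-0.2, 0.1, -0.4]
opening: 0.0195
tcp [0.494  0.0233 0.0599] [179.5   3.3  98.9] F [-0.2  0.1 -0.4] q [  5.  -3. -17.  75.  -3.  86.] | hook pred [ 0.557  -0.2579  0.0768] past knob -43.8 side 0.5 mm
top rod_hook [371.4 188.1] 0.91 [ 0.5538 -0.2632  0.0768]
top pred px hook [[369.2 186.8]]
side knob [288.1 201.5] 0.61 [0.4896 0.018  0.06  ]
side pred px hook [[287.9 149.8]]
(array([0., 0., 0.]), array([ 0.007,  0.058, -0.026]))
```

```bash
python3 -m pendant '[[[0,0,0,0.004,0.02,-0.013,0],[0,0,-1,0.003,0.015,-0.004,0],[0,0,-1.5,0,0.012,0,0],[0,0,-1.5,0,0.01,0,0],[0,0,-0.8,0,0,0,0]]]'; python3 ck.py g
python3 - <<'E'
import cv2
t=cv2.imread('pics/gtop.png')[157:207,335:400]; cv2.imwrite('pics/c9.png',cv2.resize(t,(780,600),interpolation=cv2.INTER_CUBIC))
E
```

```text
time: 19.15
ee_pos: [0.4921, 0.0269, 0.1093]
tcp_rot: [-179.7, -0.4, 100.3]
wrist_force: [-0.9, 0.4, -0.1]
opening: 0.0192
tcp [0.4921 0.0269 0.1093] [-179.7   -0.4  100.3] F [-0.9  0.4 -0.1] q [  3.  -3. -12.  82.   0.  83.] | hook pred [ 0.5621 -0.253   0.1071] past knob -47.6 side 6.4 mm
top rod_hook [368.4 184.2] 0.86 [ 0.5577 -0.2489  0.1071]
top knob [361.9 188.2] 0.55 [ 0.5567 -0.243   0.06  ]
top pred px hook [[370.  182.4]]
side knob [286.8 156.7] 0.53 [ 0.5565 -0.2421  0.06  ]
side pred px hook [[286.2 141.6]]
```

View pics/c9.png

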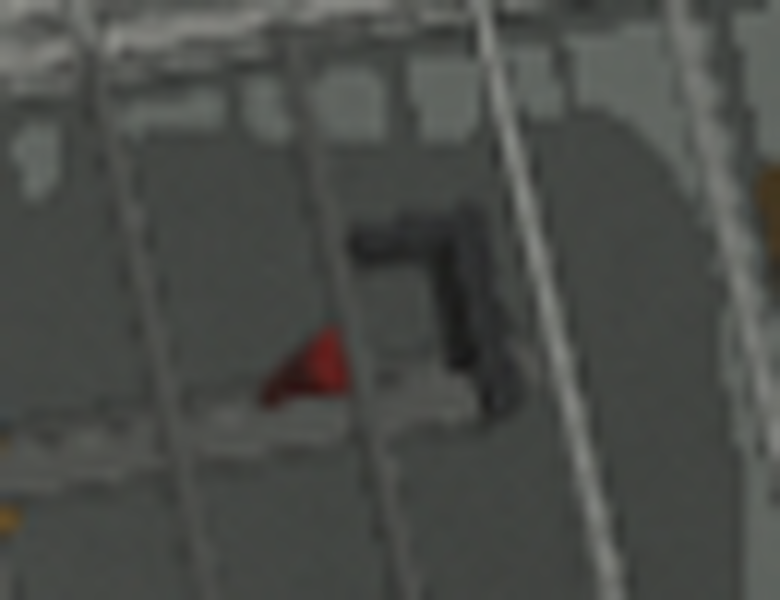

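The knob at crop (325,365) is free, with the J-hook above and around it, and it remains drawn. I raise slightly more and withdraw.

```bash
python3 -m pendant '[[[0,0,-0.7,0,0,0,0],[1.5,0,0,0,0,0,0],[2,0,0,0,0,0,0],[0,0,0,0,0,0,0]]]'; python3 ck.py
```

```text
time: 19.78
ee_pos: [0.4836, 0.0619, 0.1124]
tcp_rot: [-179.4, -0.4, 100.2]
wrist_force: [-0.5, 0.4, -1.5]
opening: 0.019
tcp [0.4836 0.0619 0.1124] [-179.4   -0.4  100.2] F [-0.5  0.4 -1.5] q [  7.  -4. -12.  83.   0.  87.] | hook pred [ 0.5532 -0.2182  0.1104] past knob -83.4 side 3.9 mm
top rod_hook [355.1 188. ] 0.88 [ 0.5477 -0.2152  0.1104]
top knob [359.3 189.9] 0.67 [ 0.5523 -0.2362  0.06  ]
top pred px hook [[356.3 185.8]]
side knob [285.9 194.4] 0.65 [ 0.5041 -0.0162  0.06  ]
side pred px hook [[286.4 145.6]]
```

```bash
python3 -m pendant '[[[3,0,0,0,0,0,0],[3.5,0,0,0,0,0,0],[3.5,0,0,0,0,0,0],[3.5,0,0,0,0,0,0],[3,0,0,0,0,0,0]]]'>/dev/null
python3 -m pendant '[[[0,0,0,0,0,0,0]]]'; python3 ck.py;python3 -c "
from h import *
plan([.562,.335,.108],[180,0,100])"
```

```text
time: 20.58
ee_pos: [0.4564, 0.2238, 0.1131]
tcp_rot: [-179.4, -0.3, 99.4]
wrist_force: [-0.3, -0.8, -1.5]
opening: 0.0195
tcp [0.4564 0.2238 0.1131] [-179.4   -0.3   99.4] F [-0.3 -0.8 -1.5] q [ 26.  -1.  -9.  82.   0. 106.] | hook pred [ 0.5224 -0.0572  0.1115] past knob -247.4 side 3.0 mm
top rod_hook [289.  200.9] 0.87 [ 0.5161 -0.0552  0.1115]
top knob [361.1 188.3] 0.73 [ 0.5564 -0.241   0.06  ]
top pred px hook [[289.8 198.3]]
side rod_hook [195. 195.] 0.7 [0.7069 0.1332 0.1115]
side knob [288.5 259.6] 0.66 [0.4309 0.2566 0.06  ]
side pred px hook [[283.4 170.3]]
n 4 from [0.457 0.219 0.113]
[2.4, 3.0, 0.1, -0.002, -0.001, -0.003]
[2.4, 3.1, 0.1, -0.002, -0.001, -0.003]
[2.4, 3.1, 0.1, -0.002, -0.001, -0.003]
[2.4, 3.1, 0.1, -0.002, -0.001, -0.003]
```

```bash
python3 -m pendant '[[[2.4,3.0,0.1,-0.01,-0.004,0,0],[2.4,3.1,0.1,0,0,0,0],[2.4,3.1,0.1,0,0,0,0],[2.0,2.4,0.1,0,0,0,0],[0,0,0,0,0,0,0]]]';python3 -m pendant '[[[0,0,2.5,0,0,0,0],[0,0,3,0,0,0,0],[0,0,1.5,0,0,0,0],[0,0,0,0,0,0,0]]]';python3 -c "
from h import *
print(delta([.560,.335,.0135],[180,0,99]))"
```

```text
time: 21.3
ee_pos: [0.5627, 0.3247, 0.1081]
tcp_rot: [180.0, 0.1, 98.6]
wrist_force: [0.8, -0.5, -1.0]
opening: 0.0189
time: 21.63
ee_pos: [0.5669, 0.3215, 0.0352]
tcp_rot: [179.9, 0.1, 98.3]
wrist_force: [-0.7, -0.1, -0.5]
opening: 0.019
(array([ 1.43, -0.49,  2.16]), array([ 0.001,  0.002, -0.013]))
```

```bash
python3 -m pendant '[[[0,0,1.0,0,0,0,0],[0,0,0.6,0,0,0,0],[0,0,0.3,0,0,0,0],[0,0,0,0,0,0,0]]]';python3 -m pendant '[[[0,0,0.2,0,0,0,0],[0,0,0,0,0,0,0],[0,0,0,0,0,0,0]]]'
```

```text
time: 21.97
ee_pos: [0.5682, 0.3187, 0.0167]
tcp_rot: [179.9, 0.1, 98.0]
wrist_force: [0.6, -0.5, -0.6]
opening: 0.0195
time: 22.22
ee_pos: [0.5693, 0.319, 0.0169]
tcp_rot: [179.7, 0.0, 98.0]
wrist_force: [0.1, 0.3, -0.5]
opening: 0.019
```

Near the surface, about 3 mm above the mat. Releasing and retreating.

```bash
python3 -m pendant '[[[0,0,0.3,0,0,0,0],[0,0,0,0,0,0,35],[0,0,0,0,0,0,55],[0,0,0,0,0,0,65],[0,0,0,0,0,0,65]]]';python3 -m pendant '[[[0,0,-1,0,0,0,65],[0,0,-3,0,0,0,65],[0,0,-4,0,0,0,65],[0,0,-4,0,0,0,65],[-1,0,-4,0,0,0,65]]]'
python3 -m pendant '[[[-2,-3,-3,0,0,0,65],[0,-3,-1,0,0,0,65],[0,0,0,0,0,0,65]]]'
python3 rod.py .014 w9.png; python3 ck.py z | grep knob
python3 - <<'E'
from h import *
for c in("top","side"):
  C=cal(c)
  for n,z in(("rod_mid",.014),("rod_handle",.014),("rod_hook",.014),("amber_bottle",0),("yellow_bottle",0),("beaker",0)):
    for m in bot.mark_of(c,n)[:1]: print(c,n,round(m["confidence"],2),atz(C,m["uv"],z).round(3))
cv2.imwrite('pics/c10.png',np.vstack([cv2.imread('pics/ztop.png')[90:280,90:470],cv2.imread('pics/w9.png')[::1,66:446]]))
E
```

```text
time: 22.63
ee_pos: [0.5701, 0.3198, 0.0157]
tcp_rot: [179.5, -0.0, 98.1]
wrist_force: [0.0, 0.2, 0.3]
opening: 0.0555
time: 23.05
ee_pos: [0.5655, 0.3085, 0.172]
tcp_rot: [-179.6, 0.3, 98.1]
wrist_force: [0.9, 0.8, -0.4]
opening: 0.0556
time: 23.3
ee_pos: [0.5144, 0.2829, 0.2214]
tcp_rot: [179.7, 0.1, 98.1]
wrist_force: [-0.5, -1.3, -0.0]
opening: 0.0556
rod_mid [302.3 243.5] 0.62 [0.5884 0.1956 0.014 ]
rod_handle [305.6 136.8] 0.9 [0.5687 0.3146 0.014 ]
rod_hook [305.1 358.3] 0.67 [0.6238 0.0337 0.014 ]
mask 0.81 [291.3, 76.7, 321.1, 374.7] [ 0.146 -0.989  0.574  0.281] -81.6
tcp [0.5144 0.2829 0.2214] [-179.96353595    0.21438037   98.06673639] 23.55
tcp [0.5167 0.2833 0.2149] [-180.     0.2   98.1] F [0.6 0.3 0.2] q [ 29.  10.  14.  94.  -0. 111.] | hook pred [0.576  0.0009 0.216 ] past knob -294.6 side 66.2 mm
top knob [360.2 188.2] 0.78 [ 0.5567 -0.2387  0.06  ]
side knob [287.7 155.9] 0.52 [ 0.5551 -0.2484  0.06  ]
top rod_mid 0.77 [0.585 0.197 0.014]
top rod_handle 0.69 [0.573 0.311 0.014]
top rod_hook 0.64 [0.618 0.035 0.014]
top amber_bottle 0.8 [ 0.792 -0.022  0.   ]
top yellow_bottle 0.88 [0.763 0.131 0.   ]
top beaker 0.74 [ 0.369 -0.261  0.   ]
side rod_mid 0.72 [0.586 0.196 0.014]
side rod_handle 0.81 [0.573 0.31  0.014]
side rod_hook 0.71 [0.622 0.045 0.014]
side amber_bottle 0.87 [ 0.798 -0.026  0.   ]
side yellow_bottle 0.61 [0.759 0.131 0.   ]
side beaker 0.6 [ 0.371 -0.249  0.   ]
```

View pics/c10.png

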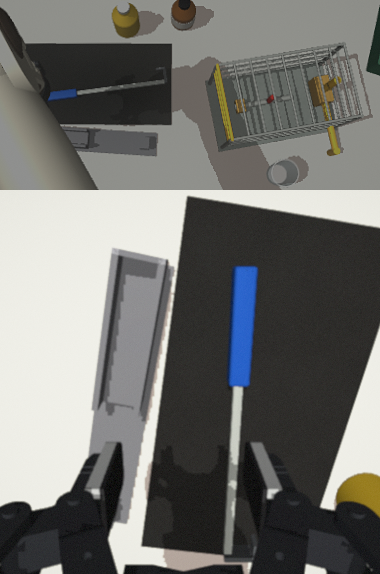

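The top picture shows the knob drawn well away from the valve block and the bottles and beaker standing. The rod lies flat on the mat at about (240,400) with the open gripper high above it.

```bash
python3 -c "
from workcell import bot
print(bot.get_obs()['time']);print(bot.job_done())"
```

```text
24.45
the job is handed in; nothing more can be done
None
```

The job is handed in at 24.5 s of robot time (limit 72 s), and my last checks found every condition met as far as the cameras can tell. No verdict was given.

**What I did:**
- Lifted the rod out of the holder by its shaft, laid it on the mat and let go.
- Took it again by the blue handle, passed the hook over the knob and lowered it.
- Pulled the bolt until the arm stalled on the hard stop at about 34 N.
- Raised the hook off the knob, withdrew it, laid the rod back on the mat, let go and moved the gripper clear.

**Last checks:**
- **Rod:** all three cameras place its middle at about (0.586, 0.196), 20–25 mm off the mat's centre in each direction. The pictures show it lying flat. I did not measure its height again after release.
- **Bolt:** the networks see the knob about 60 mm from its starting place, so it stayed drawn. The joint value itself could not be read. The final top and side readings of the knob differ by about 10 mm along the bolt.
- **Bottles and beaker:** all were still standing. Their readings match the start to within about 12 mm, which is similar to the networks' scatter.
- **Robot:** the wrist force was near zero, and the gripper was open about 0.21 m above the bench, touching nothing.

**Irregularities:**
- I closed the gripper on the shaft twice, because the first grip sat slightly high.
- On the first placing, the rod dropped about 1 cm onto the mat, because it was held deep between the fingers.
- The tool tilted about 3° at the stop, which I straightened before lifting the hook off.

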